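# Lock the photometer's focus barrel

### The job

The focus of the bench photometer is set: lock it. Drop the loose holding key fully down over the barrel's rectangular head, its tail lying on the ledge beside the stop post, so that the barrel cannot turn with the ring; then turn the knurled lock ring clockwise (seen from above) until it is tight against the housing, to about 0.8 newton metre and never much above 1.2. Do not twist the barrel noticeably; leave the key on the barrel, and leave the other things on the bench alone.

Things in the scene. Friction and masses are not known exactly. Their poses are not given: they have to be found in the camera images.
- housing: fixed grey photometer box, 200 x 130 x 50 mm high. Origin at bench height under the barrel's axis, z up, x from the barrel towards the ledge; box x -65..135, y -65..65 mm. On it a boss 48 mm across, 50 to 80 mm up, bearing ring and barrel, and a ledge column x 94..116, y -20..20 mm, top 110 mm up, that bears the key's tail
- stop_post: steel pin 10 mm across, 26 mm high, on the ledge at x = 105, y = -14.5 mm of the housing, the side to which a clockwise turn of the barrel drives the key's tail. Origin at its foot, 110 mm above the bench. With the key straight, its tail clears the pin by 3.5 mm; this play (hand turn 0.05 to 0.2 rad with the eye's) closes as the ring turns
- barrel: dark steel barrel, upright; origin on its axis 80 mm above the bench. 40 mm across up to a flat shoulder at 110 mm above the bench; on it a head 32 (barrel's x) x 18 mm (y), 12 mm high, then a step 28 x 14 mm, 4 mm high. Turns about z with slight friction (0.05 N m); unheld it goes round with the ring (drag 0.15 N m). Its x starts within 0.06 rad of the housing's x
- barrel_top (a point): centre of the top of the barrel's head, 126 mm above the bench
- lock_ring (a joint): turn of the lock ring relative to the barrel, rad, growing clockwise seen from above. Starts between -0.9 and -0.5; it meets the housing somewhere between -0.15 and 0.15, each time elsewhere: to be felt; then, the key's play taken up, the torque rises steeply, about 7 to 10 N m per rad of hand turn. Let go, it stays there or springs back slightly
- ring_mid (a point): centre of the lock ring at half height, 89 mm above the bench: knurled light-metal collar 62 mm across, 18 mm high (80 to 98 mm up), below the barrel's shoulder, with 30 mm free under its rim beside the boss. It does not rise or sink as it turns. With the key on, it can be gripped across from above, a finger on either side of the key's tail
- key: loose steel key, 120 g, plate 10 mm thick, flat on the bench. Origin: underside, centre of its closed eye, opening 34 (x) x 20 mm (y), outside 46 x 32 mm. Tail 12 mm wide along +x to 118 mm; at x = 48..72 mm a fin 12 mm wide, 26 mm high over the underside, to grip across. Seated: underside 110 mm above the bench on shoulder and ledge, x along the housing's x
- beaker: bystander: glass beaker 62 mm across, 85 mm high, beside the photometer; origin under its centre
- dish: bystander: shallow glass dish 64 mm across, 14 mm high, beyond the eye end of the key; origin under its centre
- reagent_jar: bystander: amber jar 60 mm across, 90 mm high; origin under its centre
- wash_bottle: bystander: white bottle 64 mm across, 160 mm high; origin under its centre
- mortar: bystander: white bowl 90 mm across, 50 mm high; origin under its centre
- spatula: bystander: steel lab spatula 170 mm long, 14 mm wide, lying flat; origin under its middle
Not all that is in view belongs to the job. Of the things shaped like the key, the steel one is meant. What is shaped like the housing but red is not meant.

How it is judged:
By the outcome, as a careful person would: the job done as asked, in the order asked, and still so for the second after the job is handed in, with the robot touching nothing.
It also fails if it takes over 72 s, if anything falls off the work surface, if the arm or the gripper's body presses on something with over 40 N, if the wrist force passes 120 N, or if a joint passes its speed limit or range.

### The arm

A 7-joint arm with a two-finger parallel gripper is mounted at the origin on the work surface. World frame = base frame: x ahead of the robot, y to its left, z up, the work surface at z = 0. Lengths are in m, angles in rad, forces in N, time in s.
With the tool pointing down it reaches from about 0.4 to 0.85 m from the base axis. Payload 4.5 kg.
Tool frame: the origin (TCP) lies between the finger pads; the fingertips stand 11 mm ahead of it and the grasp point (between the pads) lies 8 mm behind it (r.tip_reach is the distance from the TCP to the fingertips, in m); x points along the fingers, y is the direction in which the jaws open and shut, and the axes are right-handed (so a half turn about x gives the same grasp; the last joint's range is limited). The gripper opens to 88 mm and grips with 3 to 60 N. Pads are 18 mm wide; open, the fingers measure 123 mm over their backs; the gripper's body (75 mm by 187 mm) begins 45 mm behind the grasp point.
Start: joints at [-1.316, 0.689, -0.195, 1.565, 0.157, 0.902, -0.215], TCP at [0.137, 0.61, 0.25] pointing down, gripper open.
Joint ranges: [-3.01, 3.01], [-0.46, 2.08], [-1.47, 1.51], [0.13, 2.56], [-1, 4.14], [0.04, 2.09], [-2.66, 2.66]. Speed limits (rad/s): [2.57, 2.57, 3.14, 3.14, 3.14, 3.14, 3.14].

### API

Orientations are given as a unit quaternion [x, y, z, w].
In Python, from plant import r gives the robot as it stands.
- The arm moves only by the tool drive_tool, never from a script. Its argument "deltas" is a list of rows, each a list of 3 entries, a list of its own where there are three numbers: the turn, a rotation vector about the tool's x, y, z in degrees, then the shift along the tool's x, y, z in cm, then the finger opening in cm, from 0 to 8.81. A call has 1 to 12 rows; each row shifts and turns the commanded pose from where the row before left it, along the tool's axes as they then stand; what a row does not reach is not made up. A row lasts 1/12 s, in which the tool goes at most 41.7 mm and 7.16 degrees, less where a joint would pass 70% of its speed; a pose out of reach is approached as far as the arm can. A call is refused whole if a number of a shift passes 4.17 or a number of a turn 7.16, either way. A call with a gripper value outside its range is refused whole. The fingers move at their own pace and stop on an object; "force" is the grip in N (left out, the last holds). Time passes only in rows, so rows that do not move let the fingers close. It gives the time, the measured TCP pose, the force and the opening at its end, in the units of the state.
- r.get_state(): the state, without advancing time (a new reading comes with each control period).
- r.snapshot(name): name is "side" or "top" or "wrist"; returns a dict with "color" (480x640x3 uint8, red, green, blue), "fov_y" (degrees; the focal length in pixels is half the picture's height over the tangent of half this angle, whatever the lens; pixels are square), "cx", "cy" (the principal point, pixels), "extrinsics" (4x4, takes a point from world to camera coordinates); the wrist camera has in their place "tool_from_camera" (4x4, takes a point from camera to tool coordinates, whose origin is the TCP and whose axes are the tool frame's). Camera axes: x right, y up, looking along -z (the intrinsics and any distortion apply to the point x, -y, -z); pixel columns grow to the right and rows downward; lengths in m; the calibration is good to about 2 mm. A picture is of the moment at which its call begins: read the wrist's pose just before it. There is no depth.
- r.finish_job(): hands the job in, once; it reports no verdict.
The state is a dict: "clock": time; "q": joint angles; "qd": joint speeds; "joint_torque": joint torques, N m; "tool_pos": TCP position; "eef_rot": TCP orientation; "contact_force": force on the tool from outside, world axes, zero at the start; "moment": the same for the moment, N m; "opening": opening from 0.0 (shut) to 1.0 (fully open).
Only numpy, scipy, OpenCV 4.12 (cv2) and the standard library are available. Lean on these libraries where they do the work, as an engineer would, in place of code of your own. Each camera call takes 0.05 s, during which the arm holds its last target. There are 200 camera calls.

## Working session

There is one attempt and no reset: what is moved stays moved. The work goes in short steps, Python scripts to look and compute and a tool call to move; the robot and the scene stay as the last step left them, time stands still between calls to the robot, and variables do not carry over. Pictures are saved under pics/ and viewed, about 8 in all and at most 12, crops included, and the job is handed in when it is done.

Besides the shell and the picture viewer there is one more tool, called after "Emit:" as name(argument=value, ...), one argument or row to a line, values as JSON. drive_tool: Moves the arm, as the interface text tells. Its arguments: {"type":"object","properties":{"deltas":{"type":"array","items":{"type":"array"}},"force":{"type":"number"}},"required":["deltas"]}

```bash
mkdir -p pics; ls
python3 - <<'E'
from plant import r
import cv2, numpy as np
print(r.get_state())
for n in("top","side","wrist"):
    s=r.snapshot(n); cv2.imwrite(f"pics/{n}0.png",s["color"][:,:,::-1])
    print(n,{k:(np.round(v,4).tolist() if k!="color" else 0) for k,v in s.items()})
E
```

```text
pics
{'clock': 0.0, 'q': array([-1.31620913,  0.69002869, -0.19454189,  1.56638109,  0.15730601,
        0.90249733, -0.21510129]), 'qd': array([ 0.00039426, -0.00175877, -0.00058416, -0.00225683, -0.00063072,
        0.00200554,  0.00149345]), 'joint_torque': array([-4.00547387e-04, -5.27581036e+01, -1.26709621e+00, -1.53427505e+01,
       -5.26066404e-02,  6.84558850e-03,  1.84390301e-04]), 'tool_pos': array([0.13676865, 0.60919801, 0.24887296]), 'eef_rot': array([ 0.07718391,  0.70283785, -0.07853986,  0.70277528]), 'contact_force': array([-0.23320824,  0.26080093,  1.18541999]), 'moment': array([ 0.02216274, -0.03896785,  0.02380435]), 'opening': 1.003504793244798}
top {'color': 0, 'fov_y': 46.804, 'cx': 316.4455, 'cy': 241.8678, 'extrinsics': [[0.0189, -0.9992, 0.0364, 0.0247], [0.9918, 0.0234, 0.1257, -0.5357], [-0.1265, 0.0337, 0.9914, -1.0936], [0.0, 0.0, 0.0, 1.0]]}
side {'color': 0, 'fov_y': 49.9532, 'cx': 311.0629, 'cy': 232.6857, 'extrinsics': [[0.9486, -0.3161, -0.0132, -0.4923], [0.1827, 0.5134, 0.8385, -0.2055], [-0.2583, -0.7978, 0.5448, -0.873], [0.0, 0.0, 0.0, 1.0]]}
wrist {'color': 0, 'fov_y': 68.9426, 'cx': 317.4295, 'cy': 245.9061, 'tool_from_camera': [[-0.0009, 0.2616, -0.9652, -0.1344], [1.0, 0.0003, -0.0008, 0.0007], [0.0001, -0.9652, -0.2616, -0.067], [0.0, 0.0, 0.0, 1.0]]}
```

View pics/top0.png

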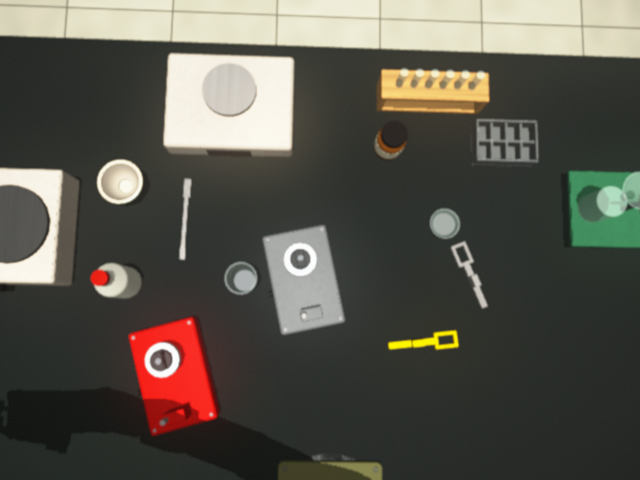

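View pics/side0.png

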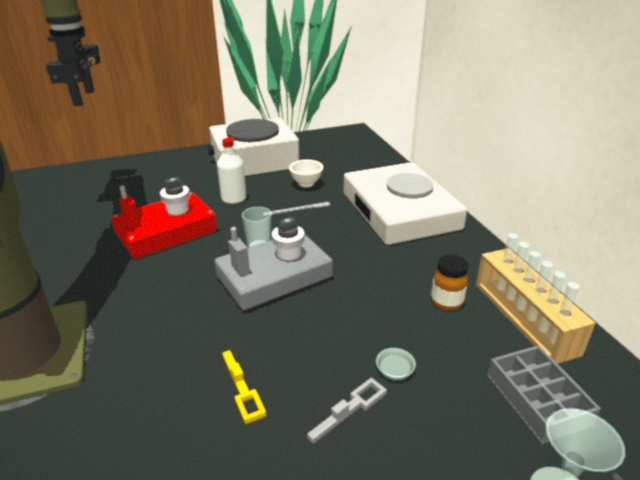

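Top view: steel key with its eye at about (462,255) and tail end at (484,305); dish (445,223). Grey housing has its barrel at (300,260), ledge (312,313), beaker (240,278). The red housing and yellow key are decoys. The side view agrees.

```bash
cat > h.py <<'E'
import numpy as np, cv2
from scipy.spatial.transform import Rotation as R
from plant import r
def cam(name):
    st=r.get_state(); s=r.snapshot(name)
    f=240/np.tan(np.radians(s["fov_y"])/2)
    if name=="wrist":
        T=np.eye(4);T[:3,:3]=R.from_quat(st["eef_rot"]).as_matrix();T[:3,3]=st["tool_pos"]
        W=T@s["tool_from_camera"]
    else: W=np.linalg.inv(s["extrinsics"])
    return dict(img=s["color"],f=f,cx=s["cx"],cy=s["cy"],W=W)
def ray(c,p,z):
    d=c["W"][:3,:3]@np.array([(p[0]-c["cx"])/c["f"],-(p[1]-c["cy"])/c["f"],-1]); o=c["W"][:3,3]
    return o+d*(z-o[2])/d[2]
def proj(c,P):
    q=np.linalg.inv(c["W"])@np.append(P,1)
    return np.array([c["cx"]-c["f"]*q[0]/q[2], c["cy"]+c["f"]*q[1]/q[2]])
def save(c,n,roi=None,k=1):
    im=c["img"][:,:,::-1]
    if roi: x,y,w,h=roi; im=im[y:y+h,x:x+w]
    cv2.imwrite(n,cv2.resize(im,None,fx=k,fy=k,interpolation=cv2.INTER_CUBIC))
def mask(c,lo,hi,roi,sat=40):
    im=c["img"].astype(int); m=(im.min(2)>lo)&(im.max(2)<=hi)&(im.max(2)-im.min(2)<sat)
    o=np.zeros(m.shape,np.uint8); x,y,w,h=roi; o[y:y+h,x:x+w]=m[y:y+h,x:x+w]*255; return o
def tool(v,st=None):  # world vector -> tool axes, cm
    return R.from_quat((st or r.get_state())["eef_rot"]).inv().apply(v)*100
E
python3 - <<'E'
from h import *
c=cam("top")
print("cam",c["W"][:3,3])
# key
m=mask(c,95,255,(448,240,45,72))
cs,h=cv2.findContours(m,cv2.RETR_CCOMP,cv2.CHAIN_APPROX_NONE)
for k,hh in zip(cs,h[0]):
    if len(k)<12: continue
    b=cv2.minAreaRect(k); P=[ray(c,p,.01)[:2] for p in cv2.boxPoints(b)]
    print("key",hh[3],np.round(b[0],1),np.round(np.mean(P,0),4),np.round(np.linalg.norm(P[1]-P[0]),4),np.round(np.linalg.norm(P[2]-P[1]),4), "long dir deg",[round(np.degrees(np.arctan2(*(P[i+1]-P[i])[::-1])),1) for i in(0,1)])
m=mask(c,70,175,(255,218,95,122),30)
cs,_=cv2.findContours(m,cv2.RETR_EXTERNAL,cv2.CHAIN_APPROX_NONE)
k=max(cs,key=cv2.contourArea);b=cv2.minAreaRect(k)
P=[ray(c,p,.05) for p in cv2.boxPoints(b)]
print("housing",np.round(cv2.boxPoints(b)).tolist(),np.round(P,4).tolist(),np.round(np.mean(P,0),4))
# ring white
m=mask(c,185,255,(270,230,60,60))
cs,_=cv2.findContours(m,cv2.RETR_EXTERNAL,cv2.CHAIN_APPROX_NONE)
k=max(cs,key=cv2.contourArea);e=cv2.minEnclosingCircle(k);print("ring",e,ray(c,e[0],.098),"diam",e[1]*2/c["f"]*(c["W"][2,3]-.098))
for n,p,z in(("beaker",(240,278),.085),("dish",(445,223),.014)):print(n,ray(c,p,z))
save(c,"pics/c1.png",(230,210,270,130),2.9)
E
```

```text
cam [0.39253034 0.07409436 1.15062076]
key -1 [470.9 275. ] [ 0.4767 -0.2873] 0.0352 0.1441 long dir deg [np.float64(-65.8), np.float64(-157.3)]
key 0 [461.8 253.8] [ 0.5202 -0.269 ] 0.02 0.0343 long dir deg [np.float64(-65.9), np.float64(-157.3)]
housing [[260.0, 236.0], [325.0, 223.0], [346.0, 322.0], [281.0, 336.0]] [[0.5419, 0.1498, 0.05], [0.5726, 0.0195, 0.05], [0.3747, -0.0246, 0.05], [0.3462, 0.1034, 0.05]] [0.4588 0.062  0.05  ]
ring ((299.7449035644531, 258.9005126953125), 17.272031784057617) [0.49337739 0.06948631 0.098     ] diam 0.06556945179551978
beaker [0.45538641 0.18279531 0.085     ]
dish [ 0.58372266 -0.23316057  0.014     ]
```

View pics/c1.png

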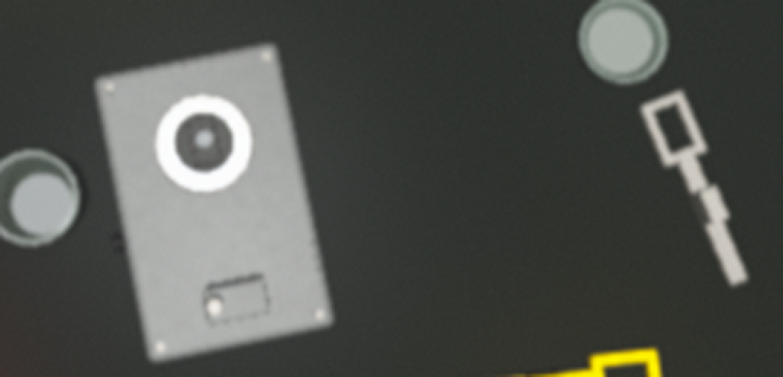

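```bash
cat >> h.py <<'E'
def goto(xy,z,jaw_deg):  # what remains: yaw about tool x (deg), tilt error, shift in tool axes AFTER the yaw (cm)
    st=r.get_state(); M=R.from_quat(st["eef_rot"]).as_matrix()
    y=np.degrees(np.arctan2(M[1,1],M[0,1])); d=(jaw_deg-y+90)%180-90
    j=np.radians(y+d); N=np.array([[0,0,-1],[np.cos(j),np.sin(j),0],0*M[0]]);N[2]=np.cross(N[0],N[1]); N=N.T
    rv=np.degrees(R.from_matrix(M.T@N).as_rotvec())
    sh=N.T@(np.array([*xy,z])-st["tool_pos"])*100
    print("t %.2f jaw %.2f turn(deg) %s shift_after(cm) %s"%(st["clock"],y,np.round(rv,2),np.round(sh,3)),
      "pos",np.round(st["tool_pos"],4),"q7 %.2f"%st["q"][6],"F",np.round(st["contact_force"],1),"M",np.round(st["moment"],3),"op %.3f"%st["opening"])
E
python3 -c "
from h import *
goto((.55,.2),.25,-67.2)
goto((.4649,-.2922),.12,-67.2)"
```

```text
t 0.20 jaw 77.35 turn(deg) [-3.545e+01 -2.000e-02  6.000e-02] shift_after(cm) [ -0.076 -53.761  22.221] pos [0.1368 0.6095 0.2492] q7 -0.22 F [ 0.3  0.4 -1. ] M [ 0.04   0.021 -0.071] op 1.002
t 0.20 jaw 77.35 turn(deg) [-3.545e+01 -2.000e-02  6.000e-02] shift_after(cm) [ 12.924 -95.837  -4.698] pos [0.1368 0.6095 0.2492] q7 -0.22 F [ 0.3  0.4 -1. ] M [ 0.04   0.021 -0.071] op 1.002
```

Emit:
drive_tool(
  deltas=[
    [[-7.1, 0, 0], [0, 0, 0], 8.8],
    [[-7.1, 0, 0], [0, 0, 0], 8.8],
    [[-7.1, 0, 0], [0, 0, 0], 8.8],
    [[-7.1, 0, 0], [0, 0, 0], 8.8],
    [[-7.05, 0, 0], [0, 0, 0], 8.8],
    [[0, 0, 0], [0, -3.8, 1.6], 8.8],
    [[0, 0, 0], [0, -3.8, 1.6], 8.8],
    [[0, 0, 0], [0, -3.8, 1.6], 8.8],
    [[0, 0, 0], [0, -3.8, 1.6], 8.8],
    [[0, 0, 0], [0, -3.8, 1.6], 8.8],
    [[0, 0, 0], [0, -3.8, 1.6], 8.8],
    [[0, 0, 0], [0, -3.8, 1.6], 8.8],
  ],
)

```text
clock: 1.2
tool_pos: [0.3444, 0.4063, 0.2497]
eef_rot: [-0.14, 0.693, 0.14, 0.693]
contact_force: [0.4, -0.3, -0.6]
opening: 0.998
```

Emit:
drive_tool(
  deltas=[
    [[0, 0, 0], [0, -3.8, 1.6], 8.8],
    [[0, 0, 0], [0, -3.8, 1.6], 8.8],
    [[0, 0, 0], [0, -3.8, 1.6], 8.8],
    [[0, 0, 0], [0, -3.8, 1.6], 8.8],
    [[0, 0, 0], [0, -3.8, 1.6], 8.8],
    [[0, 0, 0], [0, -3.8, 1.6], 8.8],
    [[0, 0, 0], [0, -3.8, 1.6], 8.8],
    [[0, 0, 0], [0, 0, 0], 8.8],
  ],
)

```text
clock: 1.87
tool_pos: [0.5563, 0.1961, 0.2488]
eef_rot: [-0.137, 0.693, 0.132, 0.695]
contact_force: [0.8, -1.6, -1.2]
opening: 0.997
```

```bash
python3 -c "
from h import *
goto((.4649,-.2922),.15,-67.2);print(r.get_state()['q'].round(2))"
```

```text
t 1.87 jaw 111.97 turn(deg) [-0.83  0.08  0.42] shift_after(cm) [  9.883 -41.476 -27.351] pos [0.5563 0.1961 0.2488] q7 1.21 F [ 0.8 -1.6 -1.2] M [ 0.016 -0.029  0.002] op 0.997
[-0.18  0.66 -0.42  1.67  0.35  0.88  1.21]
```

Emit:
drive_tool(
  deltas=[
    [[0, 0, 0], [0, -3.45, -2.28], 8.8],
    [[0, 0, 0], [0, -3.45, -2.28], 8.8],
    [[0, 0, 0], [0, -3.45, -2.28], 8.8],
    [[0, 0, 0], [0, -3.45, -2.28], 8.8],
    [[0, 0, 0], [0, -3.45, -2.28], 8.8],
    [[0, 0, 0], [0, -3.45, -2.28], 8.8],
    [[0, 0, 0], [0, -3.45, -2.28], 8.8],
    [[0, 0, 0], [0, -3.45, -2.28], 8.8],
    [[0, 0, 0], [0, -3.45, -2.28], 8.8],
    [[0, 0, 0], [0, -3.45, -2.28], 8.8],
    [[0, 0, 0], [0, -3.45, -2.28], 8.8],
    [[0, 0, 0], [0, -3.45, -2.28], 8.8],
  ],
)

```text
clock: 2.87
tool_pos: [0.4569, -0.2833, 0.2497]
eef_rot: [-0.14, 0.693, 0.14, 0.693]
contact_force: [1.2, -0.1, 0.5]
opening: 0.998
```

Emit:
drive_tool(
  deltas=[
    [[0, 0, 0], [3, 0, 0], 6],
    [[0, 0, 0], [2, 0, 0], 6],
    [[0, 0, 0], [0, 0, 0], 6],
    [[0, 0, 0], [0, 0, 0], 6],
  ],
)

```text
clock: 3.2
tool_pos: [0.4573, -0.2808, 0.1992]
eef_rot: [-0.139, 0.694, 0.141, 0.693]
contact_force: [0.4, 0.3, -0.1]
opening: 0.722
```

Run:
```python
from h import *
goto((.4649,-.2922),.013,-67.2)
c=cam("wrist"); save(c,"pics/w1.png")
a=np.radians(-157.2);u=np.array([np.cos(a),np.sin(a)])
print([np.round(proj(c,[*(np.array([.5202,-.269])+u*t),.01])) for t in(0,.06,.118)])
```

```text
t 3.20 jaw 112.83 turn(deg) [ 0.03 -0.07 -0.12] shift_after(cm) [18.62 -1.35  0.26] pos [ 0.4573 -0.2808  0.1992] q7 2.00 F [ 0.4  0.3 -0.1] M [ 0.029  0.056 -0.023] op 0.722
[array([303., 286.]), array([302., 227.]), array([301., 164.])]
```

View pics/w1.png

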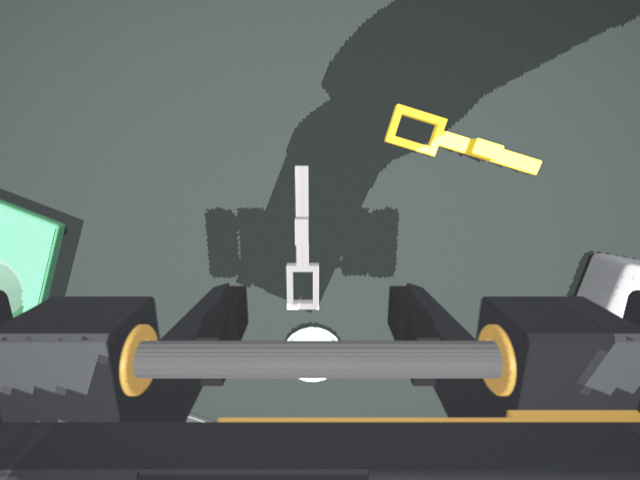

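The wrist view shows the steel key straight below, with its eye at (303,286) and tail end at (302,166). That is within 2 px of the prediction. Descending.

Emit:
drive_tool(
  deltas=[
    [[0, 0, 0], [3, -1.35, 0.26], 6],
    [[0, 0, 0], [4, 0, 0], 6],
    [[0, 0, 0], [4, 0, 0], 6],
    [[0, 0, 0], [3, 0, 0], 6],
    [[0, 0, 0], [2, 0, 0], 6],
    [[0, 0, 0], [1.5, 0, 0], 6],
    [[0, 0, 0], [0.6, 0, 0], 6],
    [[0, 0, 0], [0, 0, 0], 6],
    [[0, 0, 0], [0, 0, 0], 6],
  ],
)

```text
clock: 4.0
tool_pos: [0.4666, -0.2928, 0.0199]
eef_rot: [-0.14, 0.692, 0.14, 0.694]
contact_force: [0.6, -0.4, 0.3]
opening: 0.676
```

Run:
```python
from h import *
goto((.4649,-.2922),.013,-67.2)
```

```text
t 4.00 jaw 112.84 turn(deg) [0.04 0.09 0.08] shift_after(cm) [ 0.687  0.126 -0.133] pos [ 0.4666 -0.2928  0.0199] q7 1.85 F [ 0.6 -0.4  0.3] M [0.047 0.046 0.038] op 0.676
```

Emit:
drive_tool(
  deltas=[
    [[0, 0, 0], [0.6, 0, -0.1], 6],
    [[0, 0, 0], [0, 0, 0], 4],
    [[0, 0, 0], [0, 0, 0], 0.8],
    [[0, 0, 0], [0, 0, 0], 0.8],
    [[0, 0, 0], [0, 0, 0], 0.8],
    [[0, 0, 0], [0, 0, 0], 0.8],
    [[0, 0, 0], [0, 0, 0], 0.8],
    [[0, 0, 0], [0, 0, 0], 0.8],
  ],
  force=40,
)

```text
clock: 4.67
tool_pos: [0.4645, -0.2933, 0.0127]
eef_rot: [-0.14, 0.693, 0.14, 0.693]
contact_force: [-0.0, -0.4, 0.3]
opening: 0.178
```

Run:
```python
from h import *
goto((.4649,-.2922),.013,-67.2)
```

```text
t 4.67 jaw 112.80 turn(deg) [0.   0.01 0.  ] shift_after(cm) [-0.027  0.082  0.079] pos [ 0.4645 -0.2933  0.0127] q7 1.84 F [-0.  -0.4  0.3] M [0.026 0.033 0.016] op 0.178
```

Emit:
drive_tool(
  deltas=[
    [[0, 0, 0], [0, 0, 0], 0.8],
    [[0, 0, 0], [0, 0, 0], 0.8],
    [[0, 0, 0], [-1, 0, 0], 0.8],
    [[0, 0, 0], [-2, 0, 0], 0.8],
    [[2, 0, 0], [-4, 0, 0], 0.8],
    [[2, 0, 0], [-4, 0, 0], 0.8],
    [[2, 0, 0], [-4, 0, 0], 0.8],
    [[2, 0, 0], [-4, 0, 0], 0.8],
    [[1.8, 0, 0], [-4, 0, 0], 0.8],
    [[0, 0, 0], [0, 0, 0], 0.8],
  ],
)

```text
clock: 5.5
tool_pos: [0.4682, -0.2944, 0.2506]
eef_rot: [-0.082, 0.698, 0.077, 0.707]
contact_force: [0.4, 0.0, -1.4]
opening: 0.137
```

Emit:
drive_tool(
  deltas=[
    [[0, 0, 0], [0, 3.2, 2], 0.8],
    [[0, 0, 0], [0, 3.2, 2], 0.8],
    [[0, 0, 0], [0, 3.2, 2], 0.8],
    [[0, 0, 0], [0, 3.2, 2], 0.8],
    [[0, 0, 0], [0, 3.2, 2], 0.8],
    [[0, 0, 0], [0, 3.2, 2], 0.8],
    [[0, 0, 0], [0, 3.2, 2], 0.8],
    [[0, 0, 0], [0, 3.2, 2], 0.8],
    [[0, 0, 0], [0, 3.2, 2], 0.8],
    [[0, 0, 0], [0, 0, 0], 0.8],
    [[0, 0, 0], [0, 0, 0], 0.8],
    [[0, 0, 0], [0, 0, 0], 0.8],
  ],
)

```text
clock: 6.5
tool_pos: [0.5742, 0.027, 0.2424]
eef_rot: [-0.081, 0.703, 0.08, 0.702]
contact_force: [-0.8, -0.4, -0.8]
opening: 0.13
```

Run:
```python
from h import *
goto((.4345,.0564),.18,-77)
c=cam("wrist"); save(c,"pics/w2.png"); np.save("w2.npy",c,allow_pickle=True)
print("barrel px",proj(c,[.4931,.0697,.126]),"ring",proj(c,[.4931,.0697,.098]))
```

```text
t 6.50 jaw 103.02 turn(deg) [ 0.02 -0.1   0.05] shift_after(cm) [  6.236   6.004 -12.955] pos [0.5742 0.027  0.2424] q7 1.36 F [-0.8 -0.4 -0.8] M [-0.027  0.042 -0.005] op 0.130
barrel px [403.03678391 147.17950022] ring [394.42408419 147.63581532]
```

View pics/w2.png

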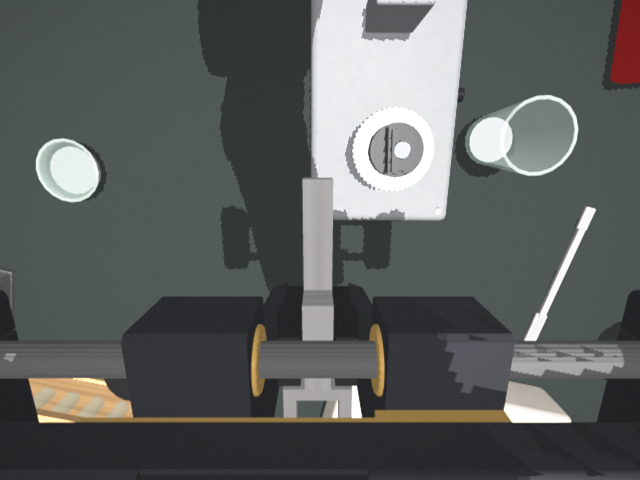

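Key firmly held; tail straight up the centre (x≈317), eye at about (317,400). Ring at (394,149) as predicted. Zooming into the head.

Run:
```python
from h import *
c=np.load("w2.npy",allow_pickle=True).item()
save(c,"pics/w2c.png",(345,100,100,100),6)
m=mask(c,215,255,(345,100,100,100)); 
# key tail edge lines in hand
g=cv2.cvtColor(c["img"],cv2.COLOR_RGB2GRAY).astype(float)
for lo,hi in((190,285),(345,380),(388,410)):
  ys=np.arange(lo,hi,4)
  L=[];Rr=[]
  for y in ys:
    d=np.diff(g[y,285:350]); L.append(285+np.argmax(d)); Rr.append(285+np.argmin(d))
  print(lo,L,Rr)
```

```text
190 [np.int64(302), np.int64(302), np.int64(302), np.int64(302), np.int64(302), np.int64(302), np.int64(302), np.int64(302), np.int64(302), np.int64(302), np.int64(302), np.int64(302), np.int64(302), np.int64(302), np.int64(302), np.int64(302), np.int64(302), np.int64(302), np.int64(302), np.int64(302), np.int64(302), np.int64(302), np.int64(302), np.int64(303)] [np.int64(288), np.int64(310), np.int64(318), np.int64(310), np.int64(297), np.int64(343), np.int64(332), np.int64(332), np.int64(332), np.int64(332), np.int64(332), np.int64(332), np.int64(332), np.int64(332), np.int64(332), np.int64(332), np.int64(331), np.int64(331), np.int64(332), np.int64(332), np.int64(331), np.int64(331), np.int64(331), np.int64(331)]
345 [np.int64(293), np.int64(330), np.int64(289), np.int64(291), np.int64(292), np.int64(333), np.int64(322), np.int64(287), np.int64(296)] [np.int64(328), np.int64(329), np.int64(304), np.int64(292), np.int64(339), np.int64(288), np.int64(338), np.int64(336), np.int64(295)]
388 [np.int64(304), np.int64(316), np.int64(300), np.int64(326), np.int64(325), np.int64(324)] [np.int64(330), np.int64(314), np.int64(309), np.int64(337), np.int64(337), np.int64(337)]
```

View pics/w2c.png

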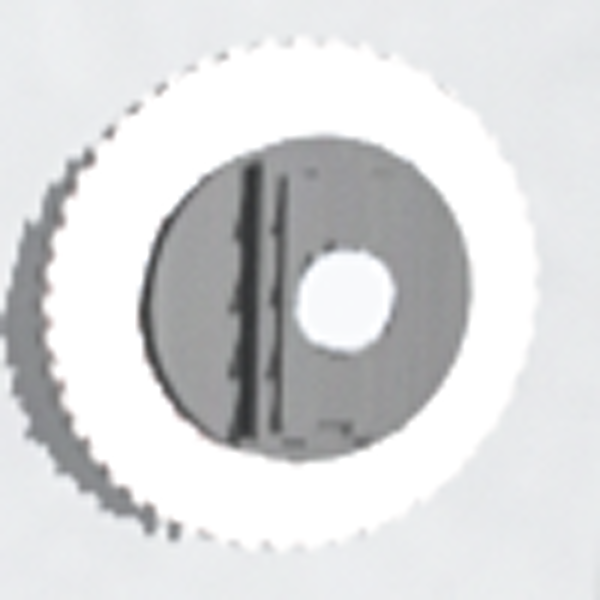

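Run:
```python
from h import *
c=np.load("w2.npy",allow_pickle=True).item()
g=cv2.cvtColor(c["img"],cv2.COLOR_RGB2GRAY).astype(float)
def fit(pts,z,n):
    P=np.array([ray(c,p,z)[:2] for p in pts]); vx,vy,x0,y0=cv2.fitLine(P.astype(np.float32),cv2.DIST_HUBER,0,1e-5,1e-5).ravel()
    a=np.degrees(np.arctan2(vy,vx))%180; nrm=np.array([-vy,vx])
    rs=(P-[x0,y0])@nrm
    print(n,"dir deg %.2f"%(a-180),"pt",np.round([x0,y0],4),"rms mm %.2f"%(rs.std()*1e3)); return a,np.array([x0,y0])
def cent(y,a,b):
    w=np.clip(140-g[y,a:b],0,None); return (w*np.arange(a,b)).sum()/w.sum()
print(g[140:150:3,380:400].astype(int))
fit([(cent(y,381,389),y) for y in range(129,171)],.116,"head side face")
fit([(cent(y,389,395),y) for y in range(131,170)],.124,"step side face")
# housing right edge
pts=[]
for y in list(range(20,85,3))+list(range(185,205,3)):
    d=np.diff(g[y,435:475]); pts.append((435+np.argmin(d)+.5,y))
fit(pts,.05,"housing y=-65 edge")
pts=[]
for y in range(10,170,4):
    d=np.diff(g[y,300:330]); pts.append((300+np.argmax(d)+.5,y))
fit(pts,.05,"housing y=+65 edge")
m=mask(c,225,255,(350,100,90,95),25);cs,_=cv2.findContours(m,cv2.RETR_EXTERNAL,cv2.CHAIN_APPROX_NONE);k=max(cs,key=cv2.contourArea)
P=np.array([ray(c,p,.098)[:2]*1000 for p in k[:,0]],np.float32);print("ring",cv2.minEnclosingCircle(P),cv2.fitEllipse(P))
# barrel shoulder circle z=.110 : dark disc
m=(g<200).astype(np.uint8)*255; mm=np.zeros_like(m); mm[118:182,366:426]=m[118:182,366:426]
cs,_=cv2.findContours(mm,cv2.RETR_EXTERNAL,cv2.CHAIN_APPROX_NONE);k=max(cs,key=cv2.contourArea)
P=np.array([ray(c,p,.110)[:2]*1000 for p in k[:,0]],np.float32);print("shoulder",cv2.fitEllipse(P))
# key in hand: tail end and edges; key plate top z ~ tcp
st=r.get_state();zt=st["tool_pos"][2]-.0127+.010
for p in((302.5,179),(332.5,179),(303,285),(331.8,285)): print(p,np.round(tool(ray(c,p,zt)-st["tool_pos"]),2))
```

```text
[[164 163 160 155 131  72  53  68 121 158 153  95 116 159 160 157 158 159
  155 135]
 [162 161 161 161 154  84  54  69 124 157 153  93 121 159 157 143 113 186
  239 246]
 [162 162 161 160 134  69  52  72 130 157 144  84 130 156 160 201 250 251
  250 249]
 [162 163 160 145  94  60  55  73 136 153  92  74 136 159 196 252 251 249
  249 249]]
head side face dir deg -165.63 pt [0.4954 0.0601] rms mm 0.15
step side face dir deg -165.41 pt [0.4972 0.0627] rms mm 0.13
housing y=-65 edge dir deg -167.31 pt [0.4309 0.1192] rms mm 0.25
housing y=+65 edge dir deg -168.19 pt [ 0.46   -0.0038] rms mm 1.97
ring ((493.4999694824219, 71.07384490966797), 50.177818298339844) ((493.693115234375, 71.21926879882812), (76.38048553466797, 83.7750473022461), 129.2769012451172)
shoulder ((495.1964111328125, 68.39076232910156), (37.883304595947266, 40.201847076416016), 19.02771759033203)
(302.5, 179) [ 0.28 -0.41 -5.6 ]
(332.5, 179) [ 0.28  0.75 -5.6 ]
(303, 285) [ 0.27 -0.43 -1.23]
(331.8, 285) [ 0.27  0.78 -1.23]
```

Emit:
drive_tool(
  deltas=[
    [[-0.8, 0, 0], [0, 0, 0], 0.8],
    [[0, 0, 0], [0, 1.5, -3.2], 0.8],
    [[0, 0, 0], [0, 1.5, -3.2], 0.8],
    [[0, 0, 0], [0, 1.5, -3.2], 0.8],
    [[0, 0, 0], [0, 1.47, -3.27], 0.8],
    [[0, 0, 0], [3, 0, 0], 0.8],
    [[0, 0, 0], [3, 0, 0], 0.8],
    [[0, 0, 0], [2, 0, 0], 0.8],
    [[0, 0, 0], [1, 0, 0], 0.8],
    [[0, 0, 0], [0, 0, 0], 0.8],
    [[0, 0, 0], [0, 0, 0], 0.8],
  ],
)

```text
clock: 7.47
tool_pos: [0.4357, 0.0542, 0.1527]
eef_rot: [-0.085, 0.702, 0.084, 0.702]
contact_force: [-0.4, 1.0, -1.3]
opening: 0.13
```

Run:
```python
from h import *
goto((.435,.0543),.152,103.8)
w=cam("wrist");s=cam("side");t=cam("top")
np.save("h3.npy",dict(w=w,s=s,t=t),allow_pickle=True)
b=[.494,.0688,.126]
ps=proj(s,b).astype(int);pt=proj(t,b).astype(int);print(ps,pt)
a=cv2.resize(w["img"][0:300,170:470],(400,400))
def crop(c,p,k,h): 
    x,y=p-h; return cv2.resize(c["img"][y:y+2*h,x:x+2*h],(k,k),interpolation=cv2.INTER_CUBIC)
im=np.hstack([a,np.vstack([crop(s,ps,400,40)])]);
cv2.imwrite("pics/h3.png",im[:,:,::-1]); cv2.imwrite("pics/h3t.png",crop(t,pt,400,40)[:,:,::-1])
```

```text
t 7.47 jaw 103.73 turn(deg) [-0.07 -0.05  0.02] shift_after(cm) [ 0.069  0.028 -0.065] pos [0.4357 0.0542 0.1527] q7 1.08 F [-0.4  1.  -1.3] M [ 0.02   0.026 -0.026] op 0.130
[286 219] [300 257]
```

View pics/h3.png

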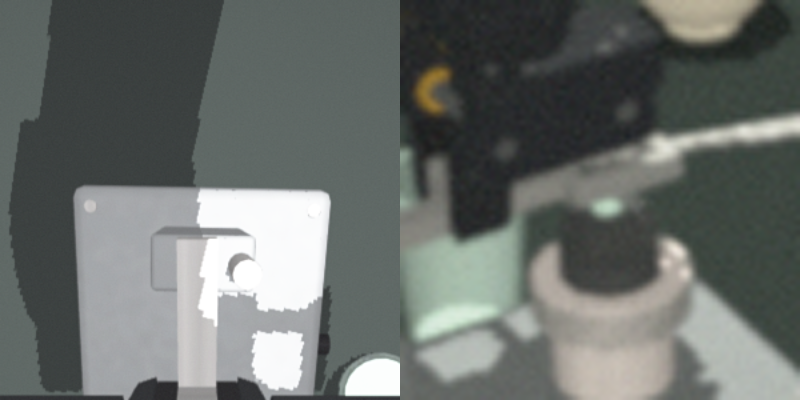

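Run:
```python
from h import *
D=np.load("h3.npy",allow_pickle=True).item(); w=D["w"]
st=r.get_state(); a=np.radians(-167.2)
H=np.array([[np.cos(a),np.sin(a)],[-np.sin(a),np.cos(a)]])
o=np.array([.494,.0688])
for n,p,z in(("ledge c",(321.9,195.8),.110),("front edge L",(284,175.5),.110),("front R",(359.8,175.5),.110),("back L",(284,216),.110),("post top",(354.5,202),.136),("tail endL",(303,180),st["tool_pos"][2]-.0027),("tail endR",(332,180),st["tool_pos"][2]-.0027),("tail nearL",(303,270),st["tool_pos"][2]-.0027)):
    P=ray(w,p,z); print(n,"housing mm",np.round(H@(P[:2]-o)*1e3,1))
im=w["img"][165:230,270:375]; 
cv2.imwrite("pics/h3w.png",cv2.resize(im,None,fx=6,fy=6,interpolation=cv2.INTER_CUBIC)[:,:,::-1])
t=cv2.imread("pics/h3t.png"); x=cv2.imread("pics/h3w.png"); cv2.imwrite("pics/h3m.png",np.hstack([cv2.resize(x,(500,310)),cv2.resize(t,(300,310))]))
```

```text
ledge c housing mm [105.   -0.9]
front edge L housing mm [114.8  18.1]
front R housing mm [115.4 -19.6]
back L housing mm [94.4 18.3]
post top housing mm [105.7 -14.7]
tail endL housing mm [115.9   7.1]
tail endR housing mm [116.1  -4.1]
tail nearL housing mm [79.4  6.9]
```

View pics/h3m.png

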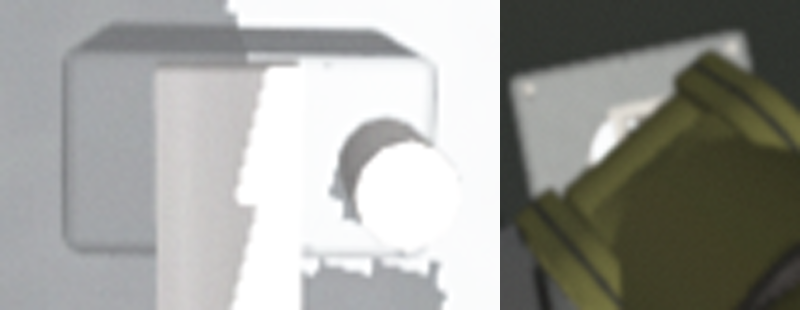

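The tail lies over the ledge. Relative to the ledge in the same view the side error is about 0.3 mm, and the key is 1.5–2 mm short towards +x. I'll correct that and lower in small steps.

Emit:
drive_tool(
  deltas=[
    [[0, 0, 0], [0, 0, -0.15], 0.8],
    [[0, 0, 0], [0.6, 0, 0], 0.8],
    [[0, 0, 0], [0.5, 0, 0], 0.8],
    [[0, 0, 0], [0.2, 0, 0], 0.8],
    [[0, 0, 0], [0.2, 0, 0], 0.8],
    [[0, 0, 0], [0, 0, 0], 0.8],
  ],
)

```text
clock: 8.12
tool_pos: [0.4341, 0.0548, 0.1372]
eef_rot: [-0.085, 0.702, 0.085, 0.702]
contact_force: [0.1, 0.1, -1.6]
opening: 0.132
```

Emit:
drive_tool(
  deltas=[
    [[0, 0, 0], [0.15, 0, 0], 0.8],
    [[0, 0, 0], [0.15, 0, 0], 0.8],
    [[0, 0, 0], [0, 0, 0], 0.8],
  ],
)

```text
clock: 8.37
tool_pos: [0.4343, 0.0548, 0.1345]
eef_rot: [-0.085, 0.702, 0.085, 0.702]
contact_force: [0.2, -0.1, -1.4]
opening: 0.135
```

Run:
```python
from h import *
goto((.434,.0540),.1227,103.8)
```

```text
t 8.37 jaw 103.80 turn(deg) [ 0.   -0.01 -0.  ] shift_after(cm) [ 1.181 -0.066 -0.047] pos [0.4343 0.0548 0.1345] q7 1.06 F [ 0.2 -0.1 -1.4] M [ 0.018  0.038 -0.045] op 0.135
```

Over the step without contact (underside ≈122 mm). Continuing.

Emit:
drive_tool(
  deltas=[
    [[0, 0, 0], [0.15, 0, 0], 0.8],
    [[0, 0, 0], [0.1, 0, 0], 0.8],
    [[0, 0, 0], [0, 0, 0], 0.8],
  ],
)

```text
clock: 8.62
tool_pos: [0.4343, 0.0548, 0.1321]
eef_rot: [-0.085, 0.702, 0.085, 0.702]
contact_force: [0.1, -0.2, -1.0]
opening: 0.135
```

Run:
```python
from h import *
goto((.434,.0540),.1227,103.8)
```

```text
t 8.62 jaw 103.80 turn(deg) [ 0.   -0.01 -0.  ] shift_after(cm) [ 0.936 -0.066 -0.048] pos [0.4343 0.0548 0.1321] q7 1.06 F [ 0.1 -0.2 -1. ] M [ 0.014 -0.027  0.005] op 0.135
```

Emit:
drive_tool(
  deltas=[
    [[0, 0, 0], [0.2, 0, 0], 0.8],
    [[0, 0, 0], [0.2, 0, 0], 0.8],
    [[0, 0, 0], [0, 0, 0], 0.8],
  ],
)

```text
clock: 8.87
tool_pos: [0.4343, 0.0547, 0.1279]
eef_rot: [-0.085, 0.702, 0.085, 0.702]
contact_force: [0.1, -0.3, -2.1]
opening: 0.134
```

Run:
```python
from h import *
goto((.434,.0540),.1227,103.8)
s=cam("side"); save(s,"pics/s4.png",(236,170,100,80),7)
```

```text
t 8.87 jaw 103.80 turn(deg) [-0.   -0.02  0.  ] shift_after(cm) [ 0.518 -0.062 -0.043] pos [0.4343 0.0547 0.1279] q7 1.05 F [ 0.1 -0.3 -2.1] M [0.049 0.019 0.028] op 0.134
```

View pics/s4.png

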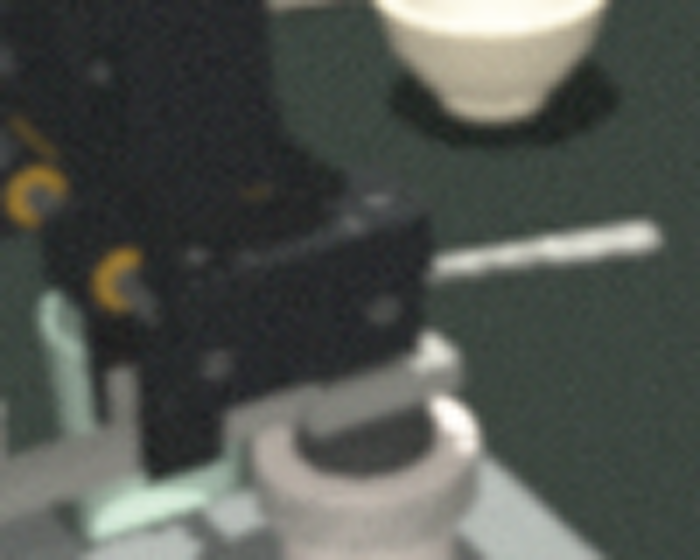

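The side view shows the eye round the head, low and level. Lowering the last 5 mm.

Emit:
drive_tool(
  deltas=[
    [[0, 0, 0], [0.2, 0, 0], 0.8],
    [[0, 0, 0], [0.2, 0, 0], 0.8],
    [[0, 0, 0], [0.05, 0, 0], 0.8],
    [[0, 0, 0], [0, 0, 0], 0.8],
  ],
)

```text
clock: 9.25
tool_pos: [0.4343, 0.0547, 0.1235]
eef_rot: [-0.085, 0.702, 0.085, 0.702]
contact_force: [-0.5, -0.2, -0.3]
opening: 0.129
```

Run:
```python
from h import *
goto((.434,.0540),.1227,103.8)
```

```text
t 9.25 jaw 103.80 turn(deg) [-0.   -0.02  0.  ] shift_after(cm) [ 0.081 -0.063 -0.042] pos [0.4343 0.0547 0.1235] q7 1.05 F [-0.5 -0.2 -0.3] M [0.015 0.057 0.01 ] op 0.129
```

Emit:
drive_tool(
  deltas=[
    [[0, 0, 0], [0.06, 0, 0], 0.8],
    [[0, 0, 0], [0.04, 0, 0], 0.8],
    [[0, 0, 0], [0.03, 0, 0], 0.8],
    [[0, 0, 0], [0, 0, 0], 0.8],
  ],
)

```text
clock: 9.58
tool_pos: [0.4344, 0.0548, 0.1226]
eef_rot: [-0.085, 0.702, 0.085, 0.702]
contact_force: [-0.4, -0.4, 2.7]
opening: 0.13
```

Run:
```python
from h import *
goto((.434,.0540),.1227,103.8)
```

```text
t 9.58 jaw 103.80 turn(deg) [0.   0.02 0.  ] shift_after(cm) [-0.006 -0.065 -0.054] pos [0.4344 0.0548 0.1226] q7 1.05 F [-0.4 -0.4  2.7] M [0.006 0.133 0.005] op 0.130
```

Contact at underside 110 mm with about 4 N: the key is seated. Releasing, lifting and checking.

Emit:
drive_tool(
  deltas=[
    [[0, 0, 0], [0, 0, 0], 3.5],
    [[0, 0, 0], [0, 0, 0], 3.5],
    [[0, 0, 0], [0, 0, 0], 3.5],
    [[0, 0, 0], [0, 0, 0], 3.5],
    [[0, 0, 0], [-1, 0, 0], 3.5],
    [[0, 0, 0], [-3, 0, 0], 8.8],
    [[0, 0, 0], [-3, 0, 0], 8.8],
    [[0, 0, 0], [0, 0, 0], 8.8],
    [[0, 0, 0], [0, 0, 0], 8.8],
  ],
)

```text
clock: 10.33
tool_pos: [0.4353, 0.0548, 0.1935]
eef_rot: [-0.085, 0.701, 0.085, 0.703]
contact_force: [1.3, -0.0, -0.3]
opening: 0.677
```

Run:
```python
from h import *
goto((.4939,.0694),.19,103.8)
s=cam("side");w=cam("wrist")
a=s["img"][170:250,226:326]; b=w["img"][100:400,130:530]
cv2.imwrite("pics/k5.png",np.vstack([cv2.resize(a,(375,300),interpolation=cv2.INTER_CUBIC),b[:, :375]])[:,:,::-1])
```

```text
t 10.33 jaw 103.77 turn(deg) [-0.03  0.2  -0.01] shift_after(cm) [0.348 0.016 6.043] pos [0.4353 0.0548 0.1935] q7 1.13 F [ 1.3 -0.  -0.3] M [0.023 0.065 0.048] op 0.677
```

View pics/k5.png

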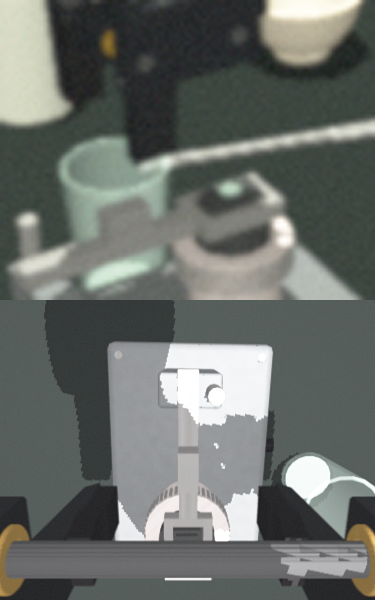

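Seated: eye round the head on the shoulder, tail on the ledge beside the post. Now to the ring.

Emit:
drive_tool(
  deltas=[
    [[0, 0, 0], [0, 0, 3.02], 8.8],
    [[0, 0, 0], [0, 0, 3.02], 8.8],
    [[-7.1, 0, 0], [0, 0, 0], 8.8],
    [[-7.1, 0, 0], [0, 0, 0], 8.8],
    [[-7.1, 0, 0], [0, 0, 0], 8.8],
    [[-7.1, 0, 0], [0, 0, 0], 8.8],
    [[-7.1, 0, 0], [0, 0, 0], 8.8],
    [[-7.1, 0, 0], [0, 0, 0], 8.8],
    [[0, 0, 0], [0, 0, 0], 8.8],
    [[0, 0, 0], [0, 0, 0], 8.8],
  ],
)

```text
clock: 11.27
tool_pos: [0.4923, 0.069, 0.1912]
eef_rot: [-0.333, 0.624, 0.334, 0.623]
contact_force: [-0.1, 0.6, 0.7]
opening: 0.998
```

Run:
```python
from h import *
goto((.4939,.0694),.086,146.4)
```

```text
t 11.27 jaw 146.21 turn(deg) [-0.19 -0.08 -0.13] shift_after(cm) [10.516 -0.113  0.119] pos [0.4923 0.069  0.1912] q7 1.71 F [-0.1  0.6  0.7] M [0.087 0.032 0.054] op 0.998
```

Emit:
drive_tool(
  deltas=[
    [[0, 0, 0], [3, -0.1, 0.12], 8.8],
    [[0, 0, 0], [3, 0, 0], 8.8],
    [[0, 0, 0], [2, 0, 0], 8.8],
    [[0, 0, 0], [1.5, 0, 0], 8.8],
    [[0, 0, 0], [1, 0, 0], 8.8],
    [[0, 0, 0], [0, 0, 0], 8.8],
    [[0, 0, 0], [0, 0, 0], 8.8],
  ],
)

```text
clock: 11.85
tool_pos: [0.494, 0.0697, 0.0869]
eef_rot: [-0.334, 0.624, 0.334, 0.623]
contact_force: [0.4, 0.1, -0.5]
opening: 1.002
```

Run:
```python
from h import *
goto((.4939,.0694),.086,146.4)
```

```text
t 11.85 jaw 146.32 turn(deg) [-0.08 -0.09 -0.05] shift_after(cm) [ 0.085 -0.007 -0.029] pos [0.494  0.0697 0.0869] q7 1.54 F [ 0.4  0.1 -0.5] M [ 0.084  0.05  -0.017] op 1.002
```

Emit:
drive_tool(
  deltas=[
    [[0, 0, 0], [0, 0, 0], 5],
    [[0, 0, 0], [0, 0, 0], 5],
    [[0, 0, 0], [0, 0, 0], 5],
    [[0, 0, 0], [0, 0, 0], 5],
    [[0, 0, 0], [0, 0, 0], 5],
    [[0, 0, 0], [0, 0, 0], 5],
  ],
  force=45,
)

```text
clock: 12.35
tool_pos: [0.4951, 0.0694, 0.0879]
eef_rot: [-0.334, 0.623, 0.334, 0.624]
contact_force: [1.1, -1.3, 4.4]
opening: 0.691
```

Run:
```python
from h import *
goto((.4939,.0694),.086,146.4)
```

```text
t 12.35 jaw 146.36 turn(deg) [-0.04  0.04  0.06] shift_after(cm) [ 0.192  0.097 -0.066] pos [0.4951 0.0694 0.0879] q7 1.54 F [ 1.1 -1.3  4.4] M [-0.06  -0.008 -0.032] op 0.691
```

Emit:
drive_tool(
  deltas=[
    [[3, 0, 0], [0, 0, 0], 5],
    [[3, 0, 0], [0, 0, 0], 5],
    [[3, 0, 0], [0, 0, 0], 5],
    [[3, 0, 0], [0, 0, 0], 5],
    [[3, 0, 0], [0, 0, 0], 5],
    [[0, 0, 0], [0, 0, 0], 5],
  ],
  force=55,
)

```text
clock: 12.85
tool_pos: [0.4952, 0.0693, 0.0879]
eef_rot: [-0.25, 0.661, 0.249, 0.662]
contact_force: [1.2, -0.8, 5.5]
opening: 0.69
```

Run:
```python
from h import *
goto((.4939,.0694),.086,146.4)
print(r.get_state()["joint_torque"].round(2))
```

```text
t 12.85 jaw 131.30 turn(deg) [-15.1    0.04   0.09] shift_after(cm) [ 0.191  0.118 -0.064] pos [0.4952 0.0693 0.0879] q7 1.36 F [ 1.2 -0.8  5.5] M [-0.221 -0.139  0.   ] op 0.690
[ -0.89 -45.33  -3.15  -4.49  -0.29  -0.11  -0.32]
```

Emit:
drive_tool(
  deltas=[
    [[2, 0, 0], [0, 0, 0], 5],
    [[2, 0, 0], [0, 0, 0], 5],
    [[2, 0, 0], [0, 0, 0], 5],
  ],
)

```text
clock: 13.1
tool_pos: [0.4953, 0.0692, 0.0879]
eef_rot: [-0.215, 0.673, 0.214, 0.674]
contact_force: [1.0, -2.6, 6.1]
opening: 0.691
```

```bash
cat > m.py <<'E'
from h import *
goto((.4939,.0694),.086,103.8)
a=[]
for i in range(3):
    s=r.get_state(); a.append([*s["moment"],s["joint_torque"][6]]); r.snapshot("side")
s=r.get_state(); a.append([*s["moment"],s["joint_torque"][6]])
print(np.round(a,3).tolist())
E
python3 m.py
```

```text
t 13.10 jaw 125.36 turn(deg) [21.56  0.08  0.05] shift_after(cm) [ 0.19   0.048 -0.132] pos [0.4953 0.0692 0.0879] q7 1.29 F [ 1.  -2.6  6.1] M [-0.385 -0.22   0.146] op 0.691
[[-0.385, -0.22, 0.146, 0.119], [-0.311, -0.201, 0.069, -0.075], [-0.25, -0.23, -0.018, -0.146], [-0.318, -0.219, -0.014, -0.028]]
```

Emit:
drive_tool(
  deltas=[
    [[2, 0, 0], [0, 0, 0], 5],
    [[2, 0, 0], [0, 0, 0], 5],
    [[2, 0, 0], [0, 0, 0], 5],
  ],
)

```text
clock: 13.5
tool_pos: [0.4953, 0.0692, 0.0879]
eef_rot: [-0.179, 0.683, 0.179, 0.685]
contact_force: [1.5, -2.1, 6.0]
opening: 0.688
```

```bash
python3 m.py
```

```text
t 13.50 jaw 119.36 turn(deg) [15.56  0.08  0.05] shift_after(cm) [ 0.189  0.057 -0.134] pos [0.4953 0.0692 0.0879] q7 1.23 F [ 1.5 -2.1  6. ] M [-0.385 -0.35   0.136] op 0.688
[[-0.385, -0.35, 0.136, 0.113], [-0.344, -0.248, -0.006, -0.074], [-0.295, -0.229, -0.043, -0.143], [-0.296, -0.22, -0.04, -0.028]]
```

Emit:
drive_tool(
  deltas=[
    [[2, 0, 0], [0, 0, 0], 5],
    [[2, 0, 0], [0, 0, 0], 5],
  ],
)

```text
clock: 13.82
tool_pos: [0.4954, 0.0691, 0.0879]
eef_rot: [-0.155, 0.689, 0.155, 0.69]
contact_force: [0.8, -2.0, 6.2]
opening: 0.692
```

```bash
python3 m.py
```

```text
t 13.82 jaw 115.36 turn(deg) [11.56  0.09  0.05] shift_after(cm) [ 0.19   0.06  -0.137] pos [0.4954 0.0691 0.0879] q7 1.18 F [ 0.8 -2.   6.2] M [-0.364 -0.219  0.18 ] op 0.692
[[-0.364, -0.219, 0.18, 0.131], [-0.339, -0.27, 0.023, -0.07], [-0.348, -0.311, -0.013, -0.141], [-0.25, -0.274, -0.063, -0.028]]
```

Emit:
drive_tool(
  deltas=[
    [[2, 0, 0], [0, 0, 0], 5],
    [[2, 0, 0], [0, 0, 0], 5],
  ],
)

```text
clock: 14.13
tool_pos: [0.4954, 0.0691, 0.0879]
eef_rot: [-0.131, 0.694, 0.131, 0.695]
contact_force: [1.9, -1.8, 5.6]
opening: 0.687
```

```bash
python3 m.py
```

```text
t 14.13 jaw 111.35 turn(deg) [7.55 0.09 0.05] shift_after(cm) [ 0.191  0.068 -0.137] pos [0.4954 0.0691 0.0879] q7 1.14 F [ 1.9 -1.8  5.6] M [-0.413 -0.28   0.128] op 0.687
[[-0.413, -0.28, 0.128, 0.127], [-0.373, -0.263, -0.052, -0.07], [-0.404, -0.277, -0.047, -0.139], [-0.354, -0.255, -0.009, -0.027]]
```

Emit:
drive_tool(
  deltas=[
    [[2, 0, 0], [0, 0, 0], 5],
    [[2, 0, 0], [0, 0, 0], 5],
  ],
)

```text
clock: 14.45
tool_pos: [0.4954, 0.069, 0.0879]
eef_rot: [-0.107, 0.698, 0.106, 0.7]
contact_force: [1.6, -1.5, 5.4]
opening: 0.69
```

```bash
python3 m.py
```

```text
t 14.45 jaw 107.35 turn(deg) [3.55 0.09 0.05] shift_after(cm) [ 0.19   0.073 -0.137] pos [0.4954 0.069  0.0879] q7 1.10 F [ 1.6 -1.5  5.4] M [-0.377 -0.336  0.184] op 0.690
[[-0.377, -0.336, 0.184, 0.123], [-0.368, -0.261, 0.007, -0.07], [-0.419, -0.282, 0.005, -0.137], [-0.372, -0.273, 0.011, -0.027]]
```

Emit:
drive_tool(
  deltas=[
    [[2, 0, 0], [0, 0, 0], 5],
    [[2, 0, 0], [0, 0, 0], 5],
  ],
)

```text
clock: 14.77
tool_pos: [0.4954, 0.069, 0.0879]
eef_rot: [-0.082, 0.702, 0.082, 0.703]
contact_force: [1.8, -2.1, 5.0]
opening: 0.687
```

```bash
python3 m.py
```

```text
t 14.77 jaw 103.34 turn(deg) [-0.46  0.09  0.05] shift_after(cm) [ 0.19   0.078 -0.138] pos [0.4954 0.069  0.0879] q7 1.06 F [ 1.8 -2.1  5. ] M [-0.46  -0.281  0.167] op 0.687
[[-0.46, -0.281, 0.167, 0.12], [-0.398, -0.245, 0.014, -0.069], [-0.411, -0.257, -0.043, -0.136], [-0.4, -0.311, 0.029, -0.027]]
```

Emit:
drive_tool(
  deltas=[
    [[2, 0, 0], [0, 0, 0], 5],
    [[2, 0, 0], [0, 0, 0], 5],
  ],
)

```text
clock: 15.08
tool_pos: [0.4954, 0.0689, 0.0879]
eef_rot: [-0.058, 0.704, 0.057, 0.705]
contact_force: [1.5, -2.1, 5.3]
opening: 0.687
```

```bash
python3 m.py
```

```text
t 15.08 jaw 99.34 turn(deg) [-4.46  0.09  0.05] shift_after(cm) [ 0.188  0.085 -0.134] pos [0.4954 0.0689 0.0879] q7 1.02 F [ 1.5 -2.1  5.3] M [-0.487 -0.333  0.177] op 0.687
[[-0.487, -0.333, 0.177, 0.117], [-0.42, -0.283, 0.024, -0.069], [-0.472, -0.313, 0.032, -0.135], [-0.492, -0.319, -0.055, -0.027]]
```

Total 47°, still only drag. Continuing.

Emit:
drive_tool(
  deltas=[
    [[2, 0, 0], [0, 0, 0], 5],
    [[2, 0, 0], [0, 0, 0], 5],
  ],
)

```text
clock: 15.4
tool_pos: [0.4954, 0.0688, 0.0879]
eef_rot: [-0.033, 0.706, 0.033, 0.707]
contact_force: [2.0, -1.9, 5.5]
opening: 0.69
```

```bash
python3 m.py
```

```text
t 15.40 jaw 95.34 turn(deg) [-8.46  0.1   0.05] shift_after(cm) [ 0.188  0.091 -0.137] pos [0.4954 0.0688 0.0879] q7 0.98 F [ 2.  -1.9  5.5] M [-0.515 -0.314  0.145] op 0.690
[[-0.515, -0.314, 0.145, 0.115], [-0.452, -0.283, 0.045, -0.069], [-0.451, -0.301, -0.084, -0.133], [-0.465, -0.242, 0.019, -0.026]]
```

Emit:
drive_tool(
  deltas=[
    [[2, 0, 0], [0, 0, 0], 5],
    [[2, 0, 0], [0, 0, 0], 5],
  ],
)

```text
clock: 15.72
tool_pos: [0.4955, 0.0688, 0.0879]
eef_rot: [-0.008, 0.706, 0.008, 0.708]
contact_force: [2.4, -3.2, 5.1]
opening: 0.691
```

```bash
python3 m.py
```

```text
t 15.72 jaw 91.34 turn(deg) [-12.46   0.1    0.05] shift_after(cm) [ 0.19   0.097 -0.138] pos [0.4955 0.0688 0.0879] q7 0.94 F [ 2.4 -3.2  5.1] M [-0.547 -0.301  0.253] op 0.691
[[-0.547, -0.301, 0.253, 0.024], [-0.49, -0.29, 0.111, -0.166], [-0.521, -0.386, 0.116, -0.211], [-0.503, -0.317, 0.048, -0.102]]
```

Emit:
drive_tool(
  deltas=[
    [[1, 0, 0], [0, 0, 0], 5],
    [[1, 0, 0], [0, 0, 0], 5],
  ],
  force=60,
)

```text
clock: 16.03
tool_pos: [0.4954, 0.0687, 0.0879]
eef_rot: [0.003, 0.706, -0.004, 0.708]
contact_force: [1.4, -3.4, 5.9]
opening: 0.691
```

```bash
python3 m.py
```

```text
t 16.03 jaw 89.44 turn(deg) [-14.36   0.1    0.06] shift_after(cm) [ 0.188  0.102 -0.131] pos [0.4954 0.0687 0.0879] q7 0.92 F [ 1.4 -3.4  5.9] M [-0.555 -0.348  0.468] op 0.691
[[-0.555, -0.348, 0.468, -0.337], [-0.494, -0.357, 0.374, -0.365], [-0.594, -0.31, 0.294, -0.368], [-0.523, -0.311, 0.324, -0.318]]
```

Emit:
drive_tool(
  deltas=[
    [[1, 0, 0], [0, 0, 0], 5],
    [[1, 0, 0], [0, 0, 0], 5],
  ],
)

```text
clock: 16.35
tool_pos: [0.4954, 0.0686, 0.0879]
eef_rot: [0.015, 0.706, -0.016, 0.708]
contact_force: [1.3, -4.0, 4.8]
opening: 0.689
```

```bash
python3 m.py
```

```text
t 16.35 jaw 87.50 turn(deg) [-16.3    0.1    0.07] shift_after(cm) [ 0.191  0.111 -0.132] pos [0.4954 0.0686 0.0879] q7 0.90 F [ 1.3 -4.   4.8] M [-0.609 -0.369  0.686] op 0.689
[[-0.609, -0.369, 0.686, -0.602], [-0.597, -0.377, 0.592, -0.619], [-0.614, -0.337, 0.567, -0.612], [-0.555, -0.36, 0.487, -0.565]]
```

Emit:
drive_tool(
  deltas=[
    [[1, 0, 0], [0, 0, 0], 5],
    [[1, 0, 0], [0, 0, 0], 5],
  ],
)

```text
clock: 16.67
tool_pos: [0.4954, 0.0686, 0.0879]
eef_rot: [0.027, 0.706, -0.028, 0.707]
contact_force: [1.2, -3.7, 5.4]
opening: 0.693
```

```bash
python3 m.py
```

```text
t 16.67 jaw 85.56 turn(deg) [-18.24   0.1    0.08] shift_after(cm) [ 0.189  0.116 -0.126] pos [0.4954 0.0686 0.0879] q7 0.88 F [ 1.2 -3.7  5.4] M [-0.568 -0.396  1.017] op 0.693
[[-0.568, -0.396, 1.017, -0.878], [-0.534, -0.427, 0.859, -0.884], [-0.561, -0.384, 0.863, -0.87], [-0.612, -0.373, 0.836, -0.824]]
```

Torque holds at ~0.85 N m (peak ≈0.95–1.0). Releasing and lifting clear.

Emit:
drive_tool(
  deltas=[
    [[0, 0, 0], [0, 0, 0], 8],
    [[0, 0, 0], [0, 0, 0], 8],
    [[0, 0, 0], [0, 0, 0], 8],
    [[0, 0, 0], [0, 0, 0], 8],
    [[0, 0, 0], [-1, 0, 0], 8],
    [[0, 0, 0], [-2, 0, 0], 8],
    [[0, 0, 0], [-4, 0, 0], 8],
    [[0, 0, 0], [-4, 0, 0], 8],
    [[0, 0, 0], [-4, 0, 0], 8],
    [[0, 0, 0], [0, 0, 3.5], 8],
    [[0, 0, 0], [0, 0, 3.5], 8],
    [[0, 0, 0], [0, 0, 0], 8],
  ],
)

```text
clock: 17.82
tool_pos: [0.5708, 0.0631, 0.2396]
eef_rot: [0.03, 0.703, -0.029, 0.71]
contact_force: [1.2, -0.1, 0.8]
opening: 0.907
```

Emit:
drive_tool(
  deltas=[
    [[0, 0, 0], [0, 0, 3], 8],
    [[0, 0, 0], [0, 0, 0], 8],
    [[0, 0, 0], [0, 0, 0], 8],
  ],
)

```text
clock: 18.07
tool_pos: [0.5944, 0.0614, 0.2373]
eef_rot: [0.029, 0.707, -0.029, 0.706]
contact_force: [-0.5, 0.1, -0.0]
opening: 0.908
```

Run:
```python
from h import *
goto((.4939,.0694),.25,85)
w=cam("wrist");s=cam("side")
b=proj(w,[.46,.06,.115]).astype(int);print(b)
x,y=max(b[0]-90,0),max(b[1]-90,0)
A=cv2.resize(w["img"][y:y+180,x:x+180],(400,400),interpolation=cv2.INTER_CUBIC);B=cv2.resize(s["img"][170:270,216:316],(400,400),interpolation=cv2.INTER_CUBIC)
cv2.imwrite("pics/f.png",np.hstack([A,B])[:,:,::-1])
```

```text
t 18.07 jaw 85.35 turn(deg) [ 0.35 -0.02 -0.02] shift_after(cm) [ -1.268  -0.08  -10.077] pos [0.5944 0.0614 0.2373] q7 1.07 F [-0.5  0.1 -0. ] M [ 0.02  -0.015  0.023] op 0.908
[297  45]
```

View pics/f.png

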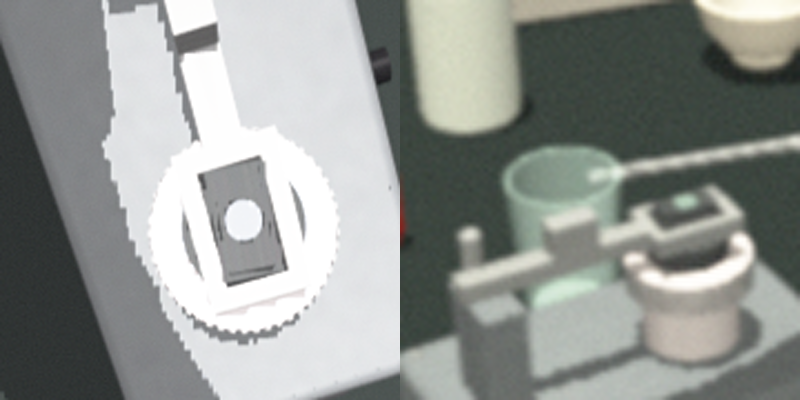

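The final view shows the eye round the head with the head's top standing through it. The tail lies on the ledge beside the post, and the arm is clear. Handing in.

```bash
python3 -c "
from plant import r
print(r.finish_job())"
```

```text
the job is handed in; nothing more can be done
None
```

The photometer's focus is locked and the job is handed in at about 18 s on the clock, well under the 72 s limit.

- **Key:** I gripped the steel key by its fin and lowered it over the barrel's head. It touched down with its underside about 110 mm up and about 4 N of contact force. The last pictures show the eye round the head and the tail on the ledge beside the stop post.
- **Ring:** I turned it clockwise about 61° in one grasp. It ran freely at about 0.15 N m of drag for about 54°. The torque then rose at about 7 N m per rad to about 0.85 N m held. The highest single reading was 1.02 N m, with sensor noise of about 0.05.
- **After release:** The gripper was clear of everything and the force read zero. The beaker was still in place. I did not re-check the other bystanders, but the arm did not go near them at bench height.

**Checks that disagreed:**
- The cameras differed by 1 to 2 mm on where the barrel and key were, so I aimed between them and the key went on without contact.
- An upward force of about 5 N and a moment across the tool of up to about 0.7 N m stayed on the gripper while it held the ring. I put this down to slight misalignment of the grasp. Both were gone after release.
- I did not measure the barrel's final turn. It appears to be only the key's play.

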